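# Show the cut-corner end of a glass filter plate to the counter scanner

### The job

The notched glass filter plate lies label side up in the grey tray under a hold-down hasp: swing the hasp by its knob off its catch and aside about a quarter turn, while the plate stays lying in the tray. Then pick the plate up by its other half, leaving the label end (the end with the small cut-out corner) uncovered, and present it to the scanner: label side up and level, the middle of the label end over the pale square on the scanner's foot, about 10 cm above it. Finish while holding it still there, touching nothing else with the plate, with the hasp still aside and the blank spare plate, the steel ring and the white jug left where they are.

Things in the scene. Friction and masses are not known exactly. Their poses are not given: they have to be found in the camera images.
- tray: square grey plastic tray fixed to the table, 150 mm outside, 140 inside, rim 22 mm high, floor 5 mm. Origin at the centre of its underside. A round rubber seat (32 mm across, top 13 mm above the table) in its middle carries the plate. Outside the -x wall, 81 mm from the centre, the steel catch (36 mm high, 12 mm along x): upright on the +y side, lip over the hasp, open to -y
- hasp (a joint): angle of the hasp, a flat steel bar (16 mm wide, 24 to 30 mm above the table) turning flat about an upright hinge. 0 = under the catch, across the tray along its x, 5 mm over the plate; grows as the knob end swings to the tray's -y side, counter-clockwise from above; stop at 1.75 rad. Friction 0.3 N at the knob, stays where left. Starts at 0 to 0.1
- hasp_knob (a point): middle of the hasp's round upright steel knob, 16 mm across, which stands from 30 to 62 mm above the table at the bar's free end (the bar's round end is 22 mm across); this point is 48 mm above the table, 195 mm from the hinge axis, 110 mm from the tray's centre when the hasp is shut
- hasp_hinge (a point): the hasp's upright hinge axis, at the height of the bar's underside, 85 mm from the tray's centre along the tray's +x
- plate: loose glass plate, 92 x 38 x 6 mm, 35 to 70 g, flat on the tray's seat, label side up, pointing any way. Clear middle, both ends ground matt white for 22 mm; only the label end has a corner cut out (10 x 10 mm square notch). Origin: centre of its underside; x along its length to the label end, z up out of its label side; the notch is in the +x, -y corner
- plate_label (a point): middle of the plate's label end, on its upper (label) face, 35 mm from the plate's middle
- scanner: scanner fixed to the table. Origin under the centre of the reading square; black foot 200 x 90 mm, 6 mm high, from 45 mm on the -x side to 155 mm on the +x side; a thin post 125 mm along +x; the head hangs 165 to 245 mm above the table, 60 to 140 mm along +x, 60 mm wide, looking down at the space over the square. The space on the -x side and beside the square is free
- reading_square (a point): centre of the pale 50 mm paper square on the scanner's foot, 8 mm above the table
- spare_plate: a loose bystander: blank glass plate of the same size (92 x 38 x 6 mm) but with all four corners whole, flat on the table; origin at the centre of its underside
- bearing: a loose bystander: steel ring 48 mm across, 14 mm high, flat on the table; origin at the centre of its underside
- cleaner_jug: a loose bystander: white bottle, 90 mm across, 190 mm tall; origin at the centre of its underside
Things that resemble listed ones, but are neither listed nor needed, are in the scene too. What is shaped like the plate but blue or brown is not meant.

How it is judged:
On the way, in this order (a step that is already met when the one before it is completed fails the run):
1. the hasp is swung off its catch and aside by at least 1.2 rad while the plate still lies in the tray (moved under 30 mm) (value of joint hasp above 1.2 rad and distance of plate from where it was at the start of the episode below 0.03 m), for 0.1 s.
2. the plate is held by the fingers, lifted out of the tray (underside over 50 mm high) (height (world z) of plate above 0.05 m and contact force between the fingers and plate above 1 N), for 0.1 s.
At the end, for the whole second after the job is handed in: plate gripped (over 1 N), TCP at most 12 mm past its middle towards the label end, label up, level within 0.2 rad, label middle within 20 mm (in plan) of the square's centre and 70 to 145 mm above the table, still, touching no scanner, tray or bystander; hasp aside over 1.1 rad (horizontal distance between plate_label and reading_square below 0.02 m and height (world z) of plate_label between 0.07 and 0.145 m and angle between plate's own z axis and vertical below 0.2 rad and x of the grasp point in the frame of plate below 0.012 m and contact force between the fingers and plate above 1 N and contact force between plate and scanner below 0.1 N and contact force between plate and tray below 0.1 N and contact force between plate and spare_plate below 0.1 N and contact force between plate and bearing below 0.1 N and contact force between plate and cleaner_jug below 0.1 N and linear speed of plate below 0.03 m/s and value of joint hasp above 1.1 rad); the arm keeps its last pose, push and grip.
It fails at once if the spare plate, the steel ring or the jug is moved by more than 40 mm (distance of any of spare_plate, bearing, cleaner_jug from where it was at the start of the episode above 0.04 m).
It also fails if it takes over 51 s, if anything falls off the work surface, if the arm or the gripper's body presses on something with over 40 N, if the wrist force passes 120 N, or if a joint passes its speed limit or range.

### The arm

A 6-joint arm with a two-finger parallel gripper is mounted at the origin on the work surface. World frame = base frame: x ahead of the robot, y to its left, z up, the work surface at z = 0. Lengths are in m, angles in rad, forces in N, time in s.
With the tool pointing down it reaches from about 0.375 to 0.9 m from the base axis. Payload 3.1 kg.
Tool frame: the origin (TCP) lies between the finger pads, 19 mm behind the fingertips; this is the grasp point; z points along the fingers, y is the line along which they close (so a half turn about z gives the same grasp; the last joint's range is limited). The gripper opens to 85 mm and grips with 20 to 120 N. Pads are 22 mm wide; open, the fingers measure 114 mm over their backs; the gripper's body (76 mm by 85 mm) begins 54 mm behind the grasp point. The pads swing forward as they close: fully open they stand 13 mm farther back than shut.
Start: joints at [-1.288, 0.527, 1.433, -0, 1.181, -0.178], TCP at [0.278, -0.559, 0.25] pointing down, gripper open.
Joint ranges: [-3.08, 3.08], [-0.75, 2.2], [0.22, 2.44], [-1.43, 4.57], [0, 2.65], [-2.85, 2.85]. Speed limits (rad/s): [2.79, 2.79, 3.14, 3.14, 3.14, 3.14].

### API

Orientations are given as a unit quaternion [x, y, z, w].
In Python, from station import manip gives the robot as it stands.
- The arm moves only by the tool drive_tool, never from a script. Its argument "plan" is a list of rows, each a list of 7 numbers: the shift along the tool's x, y, z in m, then the turn, a rotation vector about the tool's x, y, z in degrees, then the opening, from -1 (shut) to 1 (fully open). In form: [[x, y, z, wx, wy, wz, gripper], ...]. A call has 1 to 10 rows; each row shifts and turns the commanded pose from where the row before left it, along the tool's axes as they then stand; what a row does not reach is not made up. A row lasts 1/10 s, in which the tool goes at most 50 mm and 8.59 degrees, less where a joint would pass 70% of its speed; a pose out of reach is approached as far as the arm can. A call is refused whole if a number of a shift passes 0.05 or a number of a turn 8.59, either way. A call with a gripper value outside its range is refused whole. The fingers move at their own pace and stop on an object; "newtons" is the grip in N (left out, the last holds). Time passes only in rows, so rows that do not move let the fingers close. It gives the time, the measured TCP pose, the force, the opening and the grip force at its end, in the units of the state.
- manip.sense(): the state, without advancing time (a new reading comes with each control period).
- manip.snapshot(name): name is "side" or "top" or "wrist"; returns a dict with "image" (420x560x3 uint8, red, green, blue), "z_map" (420x560 float32, m along the optical axis (not along the pixel's ray), 0 where there is no reading), "fov_y" (degrees; the focal length in pixels is half the picture's height over the tangent of half this angle, whatever the lens; pixels are square), "cx", "cy" (the principal point, pixels), "extrinsics" (4x4, takes a point from camera to world coordinates); the wrist camera has in their place "mount" (4x4, takes a point from camera to tool coordinates, whose origin is the TCP and whose axes are the flange's). Camera axes: x right, y up, looking along -z (the intrinsics and any distortion apply to the point x, -y, -z); pixel columns grow to the right and rows downward; lengths in m; the calibration is good to about 2 mm. A picture is of the moment at which its call begins: read the wrist's pose just before it.
- manip.sign_off(): hands the job in; it is judged then, once.
The state is a dict: "t": time; "q": joint angles; "qd": joint speeds; "tau": joint torques, N m; "tcp_pos": TCP position; "tool_rot": TCP orientation; "force": force on the tool from outside, world axes, zero at the start; "ft_torque": the same for the moment, N m; "finger_gap": opening from 0.0 (shut) to 1.0 (fully open); "gripper_force": force on a finger pad.
Only numpy, scipy, OpenCV 4.12 (cv2) and the standard library are available. Lean on these libraries where they do the work, as an engineer would, in place of code of your own. Each camera call takes 0.05 s, during which the arm holds its last target. There are 200 camera calls.

## Working session

There is one attempt and no reset: what is moved stays moved. The work goes in short steps, Python scripts to look and compute and a tool call to move; the robot and the scene stay as the last step left them, time stands still between calls to the robot, and variables do not carry over. Pictures are saved under pics/ and viewed, at most 12 in all, crops included, and the job is handed in when it is done.

Besides the shell and the picture viewer there is one more tool, called after ">>>" in YAML: its name, and indented under it one key for each argument. drive_tool: Moves the arm, as the interface text tells. Its arguments: {"type":"object","properties":{"plan":{"type":"array"},"newtons":{"type":"number"}},"required":["plan"]}

```bash
mkdir -p pics
cat > h.py <<'E'
import numpy as np, cv2
from station import manip
from scipy.spatial.transform import Rotation as R
def snap(n,f):
    s=manip.sense(); d=manip.snapshot(n)
    if n=="wrist":
        T=np.eye(4);T[:3,:3]=R.from_quat(s["tool_rot"]).as_matrix();T[:3,3]=s["tcp_pos"];d["extrinsics"]=T@d["mount"]
    cv2.imwrite(f"pics/{f}.png",d["image"][:,:,::-1]); np.save(f"pics/{f}.npy",d,allow_pickle=True); return d
def load(f): return np.load(f"pics/{f}.npy",allow_pickle=True).item()
def world(d,u,v,z=None):
    """pixel to world, at depth map or intersect with height z"""
    f=210/np.tan(np.radians(d["fov_y"])/2)
    r=np.array([(u-d["cx"])/f,-(v-d["cy"])/f,-1]); E=d["extrinsics"]
    if z is None: k=d["z_map"][int(v),int(u)]
    else: k=(z-E[2,3])/(E[:3,:3]@r)[2]
    return E[:3,3]+E[:3,:3]@r*k
E
python3 - <<'E'
from h import *
a=snap("top","t0");b=snap("side","s0");
print({k:v for k,v in a.items() if k not in("image","z_map")})
print(manip.sense())
big=cv2.resize(a["image"],(800,600),interpolation=cv2.INTER_CUBIC);cv2.imwrite("pics/t0b.png",big[:,:,::-1])
E
```

```text
{'fov_y': 45.25293102516446, 'cx': 284.0695559769671, 'cy': 217.74800720522688, 'extrinsics': array([[ 0.00805971,  0.99158691, -0.1291915 ,  0.41098213],
       [-0.99996132,  0.0084469 ,  0.00244934,  0.04817592],
       [ 0.00352   ,  0.12916677,  0.99161664,  1.12749149],
       [ 0.        ,  0.        ,  0.        ,  1.        ]])}
{'t': 0.1, 'q': array([-1.28750576e+00,  5.28372028e-01,  1.43380999e+00,  1.12664231e-05,
        1.18139744e+00, -1.78503863e-01]), 'qd': array([-6.01042643e-05, -1.19982997e-03, -2.26088211e-03,  5.37738567e-04,
        1.50930541e-03,  1.00969117e-03]), 'tau': array([ 4.25484095e-04, -4.43304312e+01, -1.78586662e+01, -1.83178704e-04,
        3.87972454e-03, -1.05037165e-05]), 'tcp_pos': array([ 0.27832162, -0.55891167,  0.24912077]), 'tool_rot': array([ 9.73461469e-01,  2.28848819e-01, -4.68217274e-05, -9.92313476e-04]), 'force': array([-0.15980332,  0.54239027, -0.90375317]), 'ft_torque': array([ 0.00421701,  0.00992791, -0.03392555]), 'gripper_force': 0.0, 'finger_gap': 1.0021362792058073}
```

View pics/t0b.png

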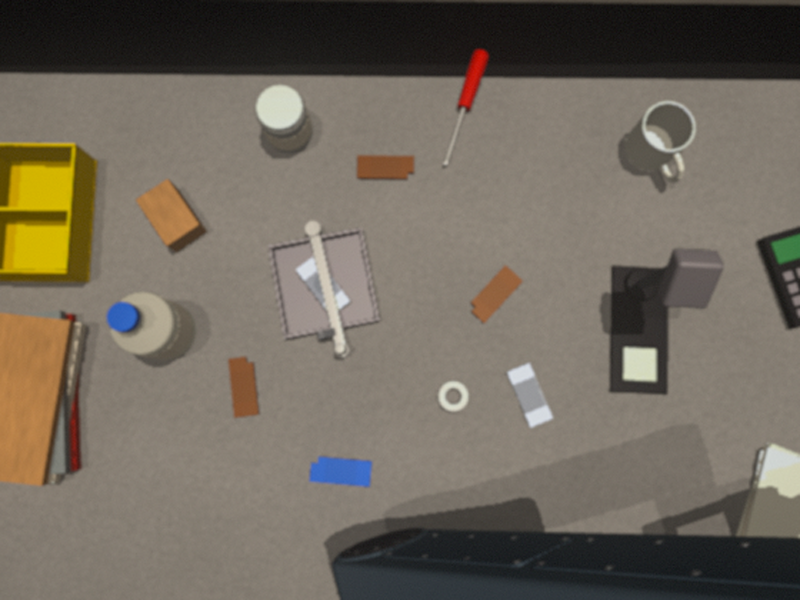

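View pics/s0.png

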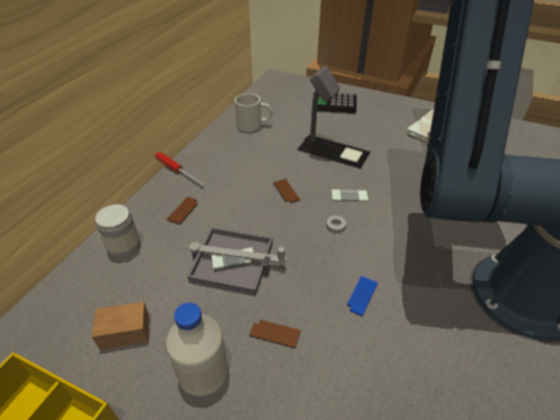

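The top view (800x600) shows:
- the tray at (325,285)
- the hasp, with its hinge at (313,228) and its knob at the robot-side end (342,350), next to the dark catch at (325,335)
- the scanner square at (640,364)
- the ring at (453,396) and the jug at (145,325)

There are two glass plates. The one at (322,285) is in the tray under the hasp, so it's the one meant. The one at (530,395) lies on the table and is the spare. I'll measure these points, then confirm with the wrist camera.

Run:
```python
from h import *
d=load("t0");k=.7
for n,u,v,z in [("hinge",313,228,.035),("knob",341,347,.055),("traycorner TL",270,245,.022),("TR",363,232,.022),("BR",380,321,.022),("BL",287,338,.022),("plate a",308,268,.019),("plate b",338,301,.019),("sq",640,364,.008),("spare",530,395,.006),("ring",453,396,.014),("foot TL",611,267,.006),("foot BL",611,391,.006),("foot BR",667,393,.006),("jug",145,325,.1)]:
    print(n,world(d,u*k,v*k,z).round(3))
w=load("s0");print(w["extrinsics"][:3,3])
m=manip.snapshot("wrist");print(m["mount"].round(3),m["fov_y"])
```

```text
hinge [0.682 0.191 0.035]
knob [0.496 0.142 0.055]
traycorner TL [0.658 0.259 0.022]
TR [0.68  0.114 0.022]
BR [0.539 0.085 0.022]
BL [0.512 0.228 0.022]
plate a [0.622 0.199 0.019]
plate b [0.57  0.151 0.019]
sq [ 0.477 -0.32   0.008]
spare [ 0.428 -0.148  0.006]
ring [ 0.425 -0.028  0.014]
foot TL [ 0.63  -0.279  0.006]
foot BL [ 0.435 -0.274  0.006]
foot BR [ 0.432 -0.361  0.006]
jug [0.522 0.42  0.1  ]
[0.25943812 0.67307838 0.7213734 ]
[[ 0.     0.958  0.286  0.074]
 [ 1.    -0.     0.    -0.001]
 [ 0.     0.286 -0.958 -0.125]
 [ 0.     0.     0.     1.   ]] 58.92483081968992
```

>>> drive_tool:
  plan:
    - [0.0386,-0.03,0,0,0,0,0]
    - [0.0386,-0.03,0,0,0,0,0]
    - [0.0386,-0.03,0,0,0,0,0]
    - [0.0386,-0.03,0,0,0,0,0]
    - [0.0386,-0.03,0,0,0,0,0]
    - [0.0386,-0.03,0,0,0,0,0]
    - [0.0386,-0.03,0,0,0,0,0]
    - [0.0386,-0.03,0,0,0,0,0]
    - [0.0386,-0.03,0,0,0,0,0]

```text
t: 1.05
tcp_pos: [0.4697, -0.1611, 0.25]
tool_rot: [0.973, 0.229, 0.0, -0.0]
force: [0.5, -0.3, -0.6]
finger_gap: 0.5
gripper_force: 0.0
```

>>> drive_tool:
  plan:
    - [0.0386,-0.03,0,0,0,0,0]
    - [0.0386,-0.03,0,0,0,0,0]
    - [0.0386,-0.03,0,0,0,0,0]
    - [0.0386,-0.03,0,0,0,0,0]
    - [0.0386,-0.03,0,0,0,0,0]
    - [0.0386,-0.03,0,0,0,0,0]
    - [0.0386,-0.03,0,0,0,0,0]
    - [0.0386,-0.03,0,0,0,0,0]
    - [0,0,0,0,0,0,0]

```text
t: 1.95
tcp_pos: [0.6404, 0.1952, 0.2494]
tool_rot: [0.973, 0.232, 0.001, -0.001]
force: [-0.6, 0.0, 0.4]
finger_gap: 0.497
gripper_force: 0.0
```

Run:
```python
from h import *
s=manip.sense();print(s["t"],s["tcp_pos"],s["tool_rot"].round(4),s["q"].round(3),s["finger_gap"])
a=snap("wrist","w0")["image"]
big=cv2.resize(a,(800,600),interpolation=cv2.INTER_CUBIC);cv2.imwrite("pics/w0b.png",big[:,:,::-1])
```

```text
1.95 [0.64038313 0.19523528 0.24938182] [ 0.9728  0.2317  0.0015 -0.001 ] [0.128 0.589 1.315 0.002 1.235 1.231] 0.4965973298227718
```

View pics/w0b.png

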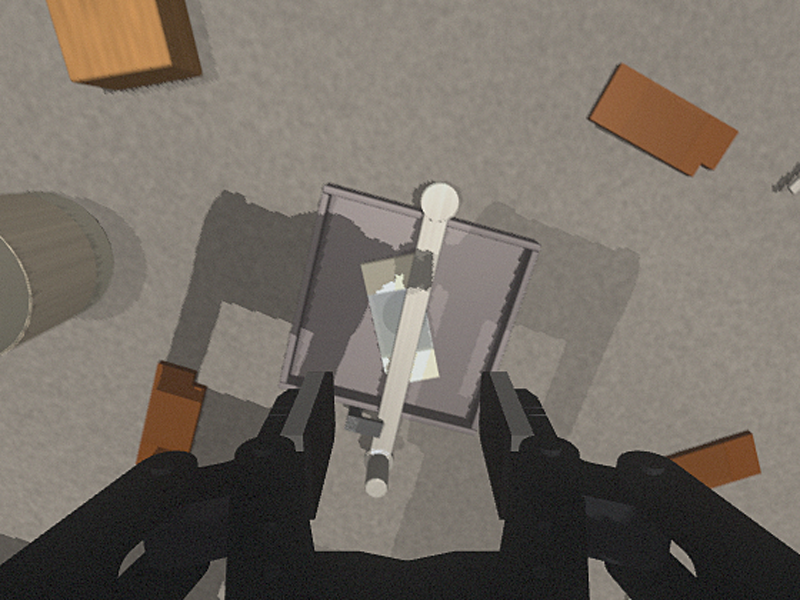

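Run:
```python
from h import *
d=load("w0");k=.7
print("z",[round(float(world(d,u*k,v*k)[2]),3) for u,v in [(376,488),(440,203),(400,380),(430,290)]])
kt=world(d,376*k,488*k,.062);h=world(d,440*k,203*k,world(d,440*k,203*k)[2])
print("knob",kt,"hinge",h,np.linalg.norm((kt-h)[:2]),np.degrees(np.arctan2(*(h-kt)[1::-1])))
c=[world(d,u*k,v*k,.022) for u,v in [(325,186),(540,244),(476,430),(282,383)]]
print(np.round(c,3),np.mean(c,0))
s=manip.sense();Rm=R.from_quat(s["tool_rot"]).as_matrix()
print("to knob in tool",Rm.T@(kt-s["tcp_pos"]),"yaw",np.degrees(np.arctan2(Rm[1,0],Rm[0,0])))
```

```text
z [0.063, 0.035, 0.031, 0.007]
knob [0.49344804 0.1459173  0.062     ] hinge [0.68220349 0.19419384 0.03469955] 0.1948313205525883 14.346556755698831
[[0.657 0.265 0.022]
 [0.688 0.12  0.022]
 [0.545 0.091 0.022]
 [0.515 0.235 0.022]] [0.6013361  0.17766889 0.022     ]
to knob in tool [-0.1508764  -0.02392357  0.18714822] yaw 26.71750037736959
```

>>> drive_tool:
  plan:
    - [0,0,0,0,0,6.2,0]
    - [0,0,0,0,0,6.2,0]
    - [-0.0387,0.0028,0,0,0,0,0]
    - [-0.0387,0.0028,0,0,0,0,0]
    - [-0.0387,0.0028,0,0,0,0,0]
    - [-0.0387,0.0028,0,0,0,0,0]
    - [0,0,0.04,0,0,0,0]
    - [0,0,0.04,0,0,0,0]
    - [0,0,0.04,0,0,0,0]
    - [0,0,0,0,0,0,0]

```text
t: 3.0
tcp_pos: [0.4868, 0.1394, 0.126]
tool_rot: [0.993, 0.122, -0.006, -0.0]
force: [-1.1, 0.3, 0.3]
finger_gap: 0.501
gripper_force: 0.0
```

Run:
```python
from h import *
s=manip.sense();Rm=R.from_quat(s["tool_rot"]).as_matrix()
print(s["tcp_pos"],"to knob in tool",Rm.T@(np.array([.4934,.1459,.062])-s["tcp_pos"]),"yaw",np.degrees(np.arctan2(Rm[1,0],Rm[0,0])),s["q"].round(2))
a=snap("wrist","w1")["image"]
```

```text
[0.48678822 0.1393566  0.12602591] to knob in tool [ 0.00877072 -0.00463461  0.06393312] yaw 13.962741464746518 [ 0.06  0.57  1.83 -0.    0.76  1.39]
```

View pics/w1.png

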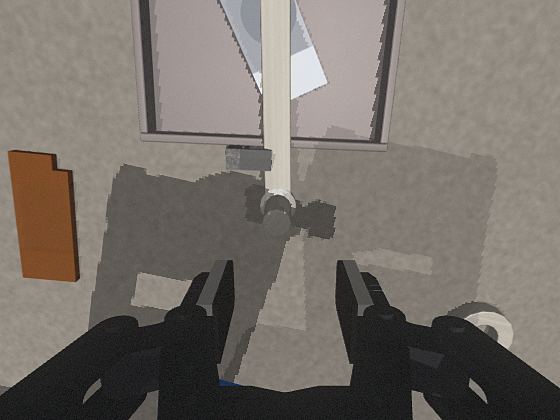

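The bar points straight up the image with the knob at (277,205–225), roughly centred between the fingers and slightly left. I'll lower the open fingers around it.

>>> drive_tool:
  plan:
    - [0.006,-0.004,0,0,0,0,0]
    - [0,0,0.03,0,0,0,0]
    - [0,0,0.03,0,0,0,0]
    - [0,0,0.008,0,0,0,0]
    - [0,0,0,0,0,0,0]

```text
t: 3.55
tcp_pos: [0.4969, 0.1465, 0.0628]
tool_rot: [0.992, 0.122, 0.001, 0.0]
force: [0.3, -0.6, 0.0]
finger_gap: 0.502
gripper_force: 0.0
```

>>> drive_tool:
  plan:
    - [0,0.006,0,0,0,0,0]
    - [0.0005,0.0136,0,0,0,-4,0]
    - [0.0005,0.0136,0,0,0,-4,0]
    - [0.0005,0.0136,0,0,0,-4,0]
    - [0.0005,0.0136,0,0,0,-4,0]
    - [0,0,0,0,0,0,0]

```text
t: 4.15
tcp_pos: [0.5208, 0.0887, 0.0639]
tool_rot: [0.966, 0.258, 0.003, 0.001]
force: [0.3, 0.4, 0.6]
finger_gap: 0.494
gripper_force: 0.0
```

Run:
```python
from h import *
s=manip.sense();Rm=R.from_quat(s["tool_rot"]).as_matrix()
print(s["tcp_pos"],"to hinge in tool",Rm.T@(np.array([.682,.194,.048])-s["tcp_pos"]),"yaw",np.degrees(np.arctan2(Rm[1,0],Rm[0,0])))
a=snap("wrist","w2")["image"]
```

```text
[0.52077912 0.08870635 0.06393774] to hinge in tool [ 0.1921819  -0.01084356  0.01677709] yaw 29.93619879048919
```

View pics/w2.png

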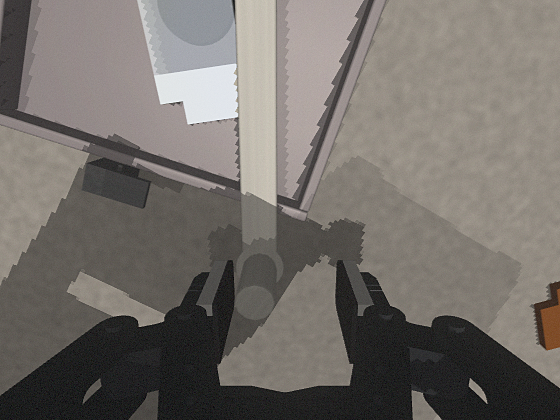

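The hasp is off its catch, with the knob at (258,280) against the left finger. The notch at (170,110) shows that the label end is the one nearest the robot.

>>> drive_tool:
  plan:
    - [0.0005,0.0136,0.006,0,0,-4,0]
    - [0.0005,0.0136,0,0,0,-4,0]
    - [0.0005,0.0136,0,0,0,-4,0]
    - [0.0005,0.0136,0,0,0,-4,0]
    - [0.0005,0.0136,0,0,0,-4,0]
    - [0.0005,0.0136,0,0,0,-4,0]
    - [0.0005,0.0136,0,0,0,-4,0]
    - [0.0005,0.0136,0,0,0,-4,0]
    - [0.0005,0.0136,0,0,0,-4,0]

```text
t: 5.1
tcp_pos: [0.6078, 0.0104, 0.0568]
tool_rot: [0.838, 0.546, 0.0, -0.0]
force: [-0.9, -0.1, 0.7]
finger_gap: 0.501
gripper_force: 0.2
```

>>> drive_tool:
  plan:
    - [0.0005,0.0136,0,0,0,-4,0]
    - [0.0005,0.0136,0,0,0,-4,0]
    - [0.0005,0.0136,0,0,0,-4,0]
    - [0.0005,0.0136,0,0,0,-4,0]
    - [0.0005,0.0136,0,0,0,-4,0]
    - [0.0005,0.0136,0,0,0,-4,0]
    - [0.0005,0.0136,0,0,0,-4,0]
    - [0.0005,0.0136,0,0,0,-4,0]
    - [0,0,0,0,0,0,0]
    - [0,0,0,0,0,0,0]

```text
t: 6.1
tcp_pos: [0.7137, -0.0041, 0.0563]
tool_rot: [0.656, 0.755, -0.0, -0.0]
force: [-0.7, -0.0, -0.5]
finger_gap: 0.497
gripper_force: 0.0
```

>>> drive_tool:
  plan:
    - [0,-0.008,0,0,0,0,0]
    - [0,0,-0.05,0,0,0,0]
    - [0,0,-0.05,0,0,0,0]
    - [0,0,-0.05,0,0,0,0]
    - [0,0,-0.04,0,0,0,0]
    - [0,0,0,0,0,0,0]

```text
t: 6.7
tcp_pos: [0.7089, -0.0064, 0.2544]
tool_rot: [0.656, 0.755, 0.004, 0.006]
force: [-0.1, -0.3, 0.3]
finger_gap: 0.504
gripper_force: 0.0
```

Run:
```python
from h import *
s=manip.sense();Rm=R.from_quat(s["tool_rot"]).as_matrix()
print(s["t"],s["tcp_pos"],"tray ctr in tool",Rm.T@(np.array([.601,.178,.048])-s["tcp_pos"]),"yaw",np.degrees(np.arctan2(Rm[1,0],Rm[0,0])),s["q"].round(2))
a=snap("wrist","w3")["image"]
```

```text
6.7 [ 0.70891719 -0.00641693  0.25438005] tray ctr in tool [ 0.1985159  -0.08393629  0.20443724] yaw 97.9979585335689 [-0.17  0.64  1.21 -0.    1.29 -0.31]
```

View pics/w3.png

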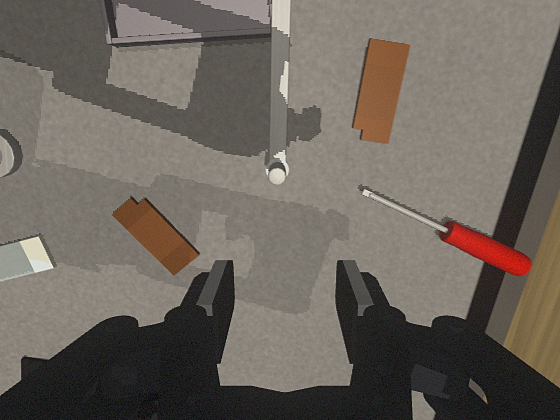

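The hasp is aside: the bar points at about 98° in world, roughly 1.5 rad from shut, with the knob at (277,175). Next I'll go over the tray to measure the plate.

>>> drive_tool:
  plan:
    - [0.0438,-0.0082,0,0,0,0,0.6]
    - [0.0438,-0.0082,0,0,0,0,0.6]
    - [0.0438,-0.0082,0,0,0,0,0.6]
    - [0.0438,-0.0082,0,0,0,0,0.6]
    - [0.0438,-0.0082,0,0,0,0,0.6]
    - [0,0,0,0,0,7.9,0.6]
    - [0,0,0,0,0,7.9,0.6]
    - [0,0,0,0,0,7.9,0.6]
    - [0,0,0,0,0,7.9,0.6]
    - [0,0,0,0,0,7.9,0.6]

```text
t: 7.75
tcp_pos: [0.6327, 0.2048, 0.2435]
tool_rot: [0.874, 0.486, -0.003, -0.001]
force: [-0.2, 0.3, -1.4]
finger_gap: 0.794
gripper_force: 0.0
```

>>> drive_tool:
  plan:
    - [0,0,0,0,0,7.9,0.6]
    - [0,0,0,0,0,7.9,0.6]
    - [0,0,0,0,0,7.9,0.6]
    - [0,0,0,0,0,0,0.6]
    - [0,0,0,0,0,0,0.6]

```text
t: 8.25
tcp_pos: [0.6337, 0.2048, 0.2445]
tool_rot: [0.954, 0.301, -0.002, -0.0]
force: [-0.0, -0.7, -0.1]
finger_gap: 0.8
gripper_force: 0.0
```

Run:
```python
from h import *
s=manip.sense();Rm=R.from_quat(s["tool_rot"]).as_matrix()
d=snap("wrist","w4");a=d["image"]
f=210/np.tan(np.radians(d["fov_y"])/2);p=np.linalg.inv(d["extrinsics"])@[.597,.176,.019,1]
u,v=int(d["cx"]+f*p[0]/-p[2]),int(d["cy"]-f*p[1]/-p[2]);u0,v0=max(u-90,0),max(v-68,0)
print(s["t"],s["tcp_pos"],"yaw",np.degrees(np.arctan2(Rm[1,0],Rm[0,0])),u0,v0)
big=cv2.resize(a[v0:v0+135,u0:u0+180],None,fx=4,fy=4,interpolation=cv2.INTER_CUBIC);cv2.imwrite("pics/w4b.png",big[:,:,::-1])
```

```text
8.25 [0.63372775 0.20482566 0.24445788] yaw 34.994692628072926 198 156
```

View pics/w4b.png

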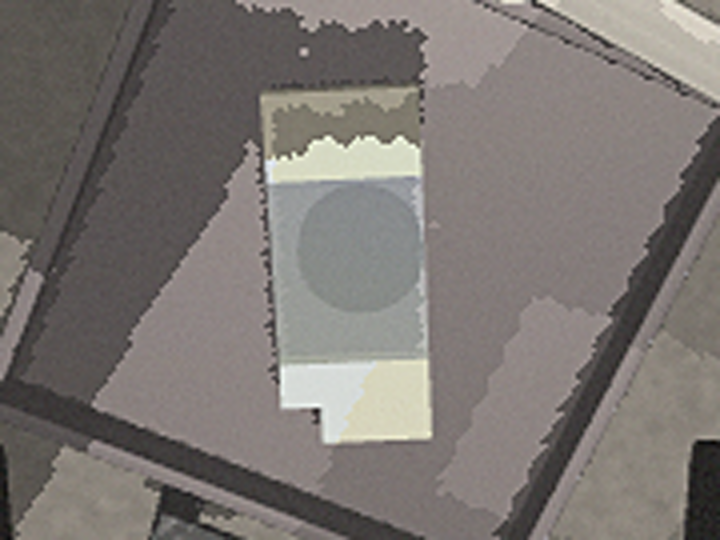

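The crop confirms this is the plate meant. The label end with the notch is at the bottom left (281–322, 408–440), and the corners are (262,93), (420,87) and (432,438). Next I'll compute its pose and the fingertip reach.

Run:
```python
from h import *
d=load("w4")
P=lambda u,v:world(d,198+(u+.5)/4-.5,156+(v+.5)/4-.5,.019)
A,B,C,D=P(262,93),P(420,87),P(432,438),P(281,408)
print(np.round([A,B,C],4),np.linalg.norm(A-B),np.linalg.norm(B-C),"z",world(d,198+85,156+105)[2])
ctr=(A+C)/2; x=(C-B)/np.linalg.norm(C-B)+(D-A)/np.linalg.norm(D-A);x/=np.linalg.norm(x)
print("ctr",ctr,"yaw",np.degrees(np.arctan2(x[1],x[0])))
s=manip.sense();Rm=R.from_quat(s["tool_rot"]).as_matrix()
g=ctr-.027*x;print("grasp",g,"in tool",Rm.T@(g-s["tcp_pos"]),"plate x in tool",(Rm.T@x).round(3),np.degrees(np.arctan2((Rm.T@x)[1],-(Rm.T@x)[0])))
# fingertip reach at gap .5 and .8
for n in("w3","w4"):
    d=load(n);f=210/np.tan(np.radians(d["fov_y"])/2);v,u=np.mgrid[200:420,0:560];z=d["z_map"][200:420]
    c=np.stack([(u-d["cx"])/f*z,-(v-d["cy"])/f*z,-z,np.ones_like(z)],-1)@np.array(d["mount"]).T
    m=(z>0)&(c[...,2]<.03)&(abs(c[...,0])<.02)
    q=c[m];print(n,np.percentile(q[:,2],[99,99.8,100]).round(4),np.abs(q[q[:,2]>0.003][:,1]).min(),q[q[:,2]>.003][:,0].max())
```

```text
[[0.6207 0.2224 0.019 ]
 [0.6437 0.1923 0.019 ]
 [0.5708 0.1359 0.019 ]] 0.037897734622799585 0.09207565995786506 z 0.021032527995403116
ctr [0.59578338 0.17916208 0.019     ] yaw -142.41083814749737
grasp [0.61717832 0.19563195 0.019     ] in tool [-0.01864911 -0.0018312   0.22590034] plate x in tool [-0.999  0.046  0.002] 2.6155090599579247
w3 [0.0084 0.0134 0.017 ] 0.020477870260318668 0.013254182834248153
w4 [0.0049 0.0092 0.0117] 0.032938951804865384 0.012761677704283741
```

>>> drive_tool:
  plan:
    - [0,0,0,0,0,-2.6,0.18]
    - [-0.0185,-0.0026,0,0,0,0,0.18]
    - [0,0,0.045,0,0,0,0.18]
    - [0,0,0.045,0,0,0,0.18]
    - [0,0,0.045,0,0,0,0.18]
    - [0,0,0.035,0,0,0,0.18]
    - [0,0,0,0,0,0,0.18]
    - [0,0,0,0,0,0,0.18]

```text
t: 9.1
tcp_pos: [0.6187, 0.196, 0.0758]
tool_rot: [0.947, 0.321, -0.001, -0.0]
force: [0.3, -0.2, -0.5]
finger_gap: 0.59
gripper_force: 0.0
```

Run:
```python
from h import *
s=manip.sense();Rm=R.from_quat(s["tool_rot"]).as_matrix()
print(s["tcp_pos"],"grasp in tool",Rm.T@(np.array([.6172,.1956,.019])-s["tcp_pos"]),"yaw",np.degrees(np.arctan2(Rm[1,0],Rm[0,0])), Rm[:,2])
snap("wrist","w5")
```

```text
[0.6187063  0.19596071 0.0758195 ] grasp in tool [-0.00135914 -0.0005983   0.05682121] yaw 37.506908385123246 [-1.12357487e-03 -1.37363844e-04 -9.99999359e-01]
```

View pics/w5.png

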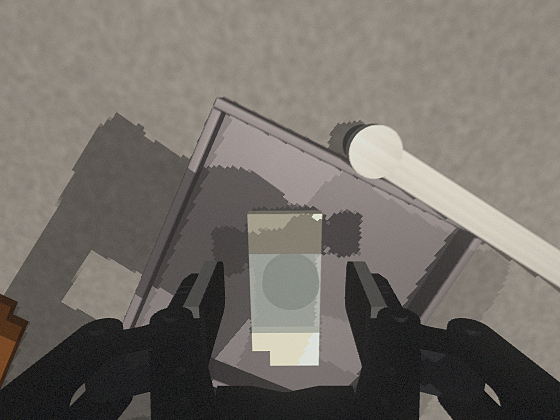

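The plate at (285,290) is centred between the fingers and square to them, with the label end towards the bottom. I'll descend and grip.

>>> drive_tool:
  plan:
    - [0,0,0.025,0,0,0,0.18]
    - [0,0,0.02,0,0,0,0.18]
    - [0,0,0.007,0,0,0,0.18]
    - [0,0,0,0,0,0,0.18]
    - [0,0,0,0,0,0,0.18]

```text
t: 9.65
tcp_pos: [0.6202, 0.1962, 0.0259]
tool_rot: [0.947, 0.321, 0.002, 0.0]
force: [0.3, -0.1, 0.9]
finger_gap: 0.592
gripper_force: 0.0
```

>>> drive_tool:
  plan:
    - [0,0,0.003,0,0,0,0.18]
    - [0,0,0,0,0,0,-0.3]
    - [0,0,0,0,0,0,-0.3]
    - [0,0,0,0,0,0,-0.3]
    - [0,0,0,0,0,0,-0.3]
    - [0,0,0,0,0,0,-0.3]
  newtons: 40

```text
t: 10.25
tcp_pos: [0.6199, 0.1963, 0.0228]
tool_rot: [0.947, 0.321, 0.001, 0.0]
force: [-0.8, 0.3, 6.0]
finger_gap: 0.432
gripper_force: 43.0
```

>>> drive_tool:
  plan:
    - [0,0,-0.01,0,0,0,-0.3]
    - [0,0,-0.02,0,0,0,-0.3]
    - [0,0,-0.04,0,0,0,-0.3]
    - [0,0,-0.04,0,0,0,-0.3]
    - [0,0,-0.04,0,0,0,-0.3]
    - [0,0,-0.03,0,0,0,-0.3]
    - [0,0,0,0,0,0,-0.3]
    - [0,0,0,0,0,0,-0.3]

```text
t: 11.05
tcp_pos: [0.6188, 0.196, 0.2021]
tool_rot: [0.947, 0.321, 0.001, 0.0]
force: [0.6, 0.3, -0.9]
finger_gap: 0.43
gripper_force: 40.2
```

Run:
```python
from h import *
s=manip.sense();Rm=R.from_quat(s["tool_rot"]).as_matrix()
print(s["t"],s["tcp_pos"],"yaw",np.degrees(np.arctan2(Rm[1,0],Rm[0,0])),s["q"].round(2))
snap("wrist","w6")
# plan: target label over square with tool yaw
```

```text
11.05 [0.61877914 0.19601416 0.20210717] yaw 37.464188213289816 [ 0.13  0.61  1.42 -0.    1.11  1.05]
```

View pics/w6.png

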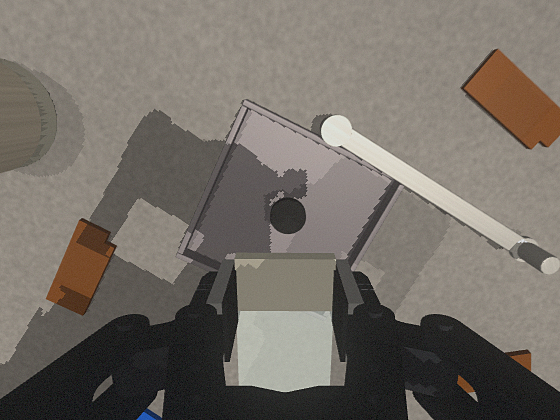

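The plate is held square between the pads, with its back end at (285,257–310). The hasp is still aside. Next I'll check the plate's tilt and the offset along it.

Run:
```python
from h import *
d=load("w6");f=210/np.tan(np.radians(d["fov_y"])/2);M=np.array(d["mount"])
def T(v,u):
    z=d["z_map"][v,u];return (np.stack([(u-d["cx"])/f*z,-(v-d["cy"])/f*z,-z,np.ones_like(z)],-1)@M.T)[...,:3]
v,u=np.mgrid[264:306,246:326];p=T(v,u).reshape(-1,3)
A=np.c_[p[:,:2],np.ones(len(p))];c=np.linalg.lstsq(A,p[:,2],rcond=None)[0];print("plane",c,"deg",np.degrees(c[:2]))
for vv,uu in [(258,240),(258,333),(309,242),(309,330)]: print(T(np.array(vv),np.array(uu)).round(4))
t=load("t0")
cs=[world(t,a*.7,b*.7,.008) for a,b in[(623,347),(656,347),(657,381),(624,381)]];print(np.round(cs,4),np.mean(cs,0))
```

```text
plane [-0.60259666  0.0010941   0.00652468] deg [-34.52624529   0.0626874 ]
[ 0.0172 -0.0174  0.0028]
[0.0165 0.0174 0.0045]
[-0.005  -0.0175  0.0039]
[-0.0047  0.0169  0.0035]
[[ 0.5032 -0.2939  0.008 ]
 [ 0.5036 -0.3454  0.008 ]
 [ 0.4508 -0.345   0.008 ]
 [ 0.4504 -0.2938  0.008 ]] [ 0.47699466 -0.31950343  0.008     ]
```

The plate is level and square in the grip. TCP sits about 29 mm behind the plate's middle, so the label is 64 mm along tool -x. The square is at (0.477, -0.3195). My goal is tool yaw 120° with TCP near (0.445, -0.264, 0.112).

>>> drive_tool:
  plan:
    - [-0.0348,0.0216,0,0,0,0,-0.3]
    - [-0.0348,0.0216,0,0,0,0,-0.3]
    - [-0.0348,0.0216,0,0,0,0,-0.3]
    - [-0.0348,0.0216,0,0,0,0,-0.3]
    - [-0.0348,0.0216,0,0,0,0,-0.3]
    - [-0.0348,0.0216,0,0,0,0,-0.3]
    - [-0.0348,0.0216,0,0,0,0,-0.3]
    - [-0.0348,0.0216,0,0,0,0,-0.3]
    - [-0.0348,0.0216,0,0,0,0,-0.3]
    - [-0.0348,0.0216,0,0,0,0,-0.3]

```text
t: 12.1
tcp_pos: [0.472, -0.1878, 0.1992]
tool_rot: [0.947, 0.321, -0.001, -0.002]
force: [0.8, -0.7, -0.3]
finger_gap: 0.435
gripper_force: 40.2
```

>>> drive_tool:
  plan:
    - [-0.0348,0.0216,0,0,0,0,-0.3]
    - [-0.0348,0.0216,0,0,0,0,-0.3]
    - [0,0,0,0,0,-8.25,-0.3]
    - [0,0,0,0,0,-8.25,-0.3]
    - [0,0,0,0,0,-8.25,-0.3]
    - [0,0,0,0,0,-8.25,-0.3]
    - [0,0,0,0,0,-8.25,-0.3]
    - [0,0,0,0,0,-8.25,-0.3]
    - [0,0,0,0,0,-8.25,-0.3]
    - [0,0,0,0,0,-8.25,-0.3]

```text
t: 13.1
tcp_pos: [0.4438, -0.2627, 0.1991]
tool_rot: [0.617, 0.787, 0.0, -0.002]
force: [-0.1, 0.7, -0.1]
finger_gap: 0.429
gripper_force: 40.3
```

>>> drive_tool:
  plan:
    - [0,0,0,0,0,-8.25,-0.3]
    - [0,0,0,0,0,-8.25,-0.3]
    - [0,0,0.03,0,0,0,-0.3]
    - [0,0,0,0,0,0,-0.3]
    - [0,0,0,0,0,0,-0.3]

```text
t: 13.6
tcp_pos: [0.4439, -0.2628, 0.1696]
tool_rot: [0.5, 0.866, 0.001, -0.002]
force: [-0.7, -0.2, -0.7]
finger_gap: 0.436
gripper_force: 40.4
```

Run:
```python
from h import *
s=manip.sense();Rm=R.from_quat(s["tool_rot"]).as_matrix()
L=s["tcp_pos"]+Rm@[-.064,0,.0035]
print(s["t"],s["tcp_pos"],"yaw",np.degrees(np.arctan2(Rm[1,0],Rm[0,0])),"label",L,"sq-label in tool",Rm.T@(np.array([.477,-.3195,.108])-L))
a=snap("top","t1")["image"][180:320,340:527]
cv2.imwrite("pics/t1b.png",cv2.resize(a,None,fx=4,fy=4,interpolation=cv2.INTER_CUBIC)[:,:,::-1])
```

```text
13.6 [ 0.44392685 -0.26277214  0.16961531] yaw 119.94280495446681 label [ 0.47585864 -0.31821742  0.16581648] sq-label in tool [-0.00195105  0.0004318   0.05780744]
```

View pics/t1b.png

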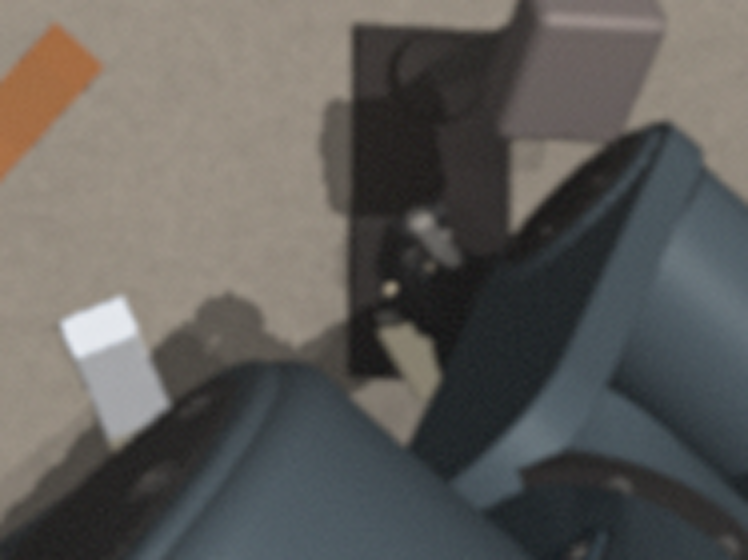

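The arm hides the square in this view, but the scanner head at (585,60) stands clear of the wrist. I'll descend to scanning height.

>>> drive_tool:
  plan:
    - [-0.002,0,0.02,0,0,0,-0.3]
    - [0,0,0.02,0,0,0,-0.3]
    - [0,0,0.016,0,0,0,-0.3]
    - [0,0,0,0,0,0,-0.3]
    - [0,0,0,0,0,0,-0.3]
    - [0,0,0,0,0,0,-0.3]

```text
t: 14.25
tcp_pos: [0.4467, -0.2661, 0.1162]
tool_rot: [0.5, 0.866, -0.0, 0.001]
force: [-0.0, 0.0, -1.0]
finger_gap: 0.43
gripper_force: 40.4
```

Run:
```python
from h import *
s=manip.sense();Rm=R.from_quat(s["tool_rot"]).as_matrix()
L=s["tcp_pos"]+Rm@[-.064,0,.0035]
print(s["t"],"label",L,s["force"],s["gripper_force"],abs(s["qd"]).max())
a=snap("side","s1")["image"][70:250,250:490]
cv2.imwrite("pics/s1b.png",cv2.resize(a,None,fx=3.3,fy=3.3,interpolation=cv2.INTER_CUBIC)[:,:,::-1])
```

```text
14.25 label [ 0.47865051 -0.32150988  0.11280407] [-0.01243882  0.00758303 -1.00815043] 40.3756383061409 0.004814707625581841
```

View pics/s1b.png

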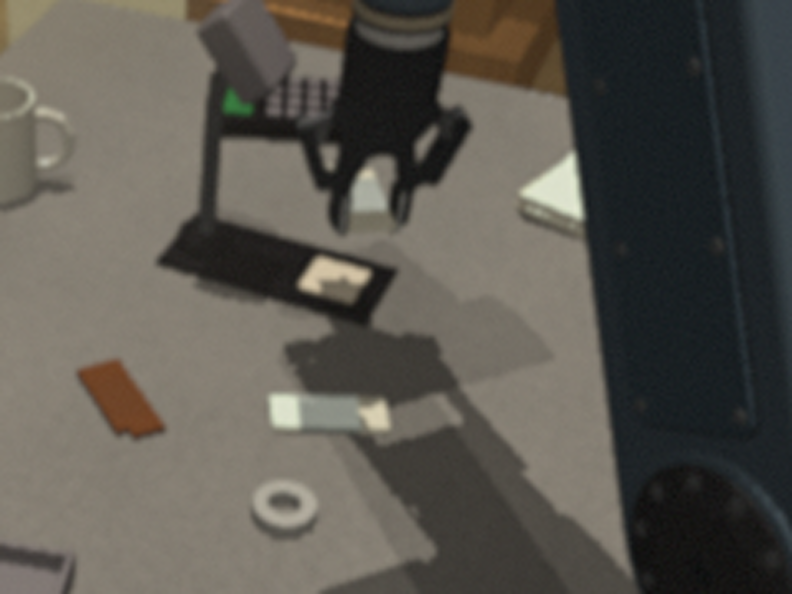

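The plate at (370,205) is held level over the foot, clear of the scanner. The ring at (285,505) and the spare plate at (330,412) haven't moved. I'll cross-check the square's position from this view and hand in if it agrees.

Run:
```python
from h import *
d=load("s1");w=world(d,250+335/3.3,70+280/3.3,.008);print(w)
if np.linalg.norm(w[:2]-[.4787,-.3215])<.012: print(manip.sign_off())
```

```text
[ 0.47485526 -0.31150499  0.008     ]
the job is handed in; nothing more can be done
None
```

The job is handed in: the hasp is swung aside by about 1.5 rad, and the plate is held still and level, label side up, over the reading square. By my measurements the label middle is 2–11 mm from the square's centre and about 105 mm above it. No verdict came back after hand-in.

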